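# Move the orange rod wrench from its hook to the slotted wash stand

### The job

Lift the orange rod wrench up and off its hook and hang it upright in the green slotted wash stand: bring its rod in through the open front of the slot and lower the wrench until its collar rests flat on the fork, between the front and rear lips. Leave the blue wrench hanging on its hook, do not disturb the piston, bronze plug and pivot shaft, and let go.

Things in the scene. Friction and masses are not known exactly. Their poses are not given: they have to be found in the camera images.
- orange_wrench: Orange rod wrench hanging upright, loop over a rack hook; 0.32 kg. Origin: centre of its collar's underside; z up along the rod, y across the loop. Collar 34 mm diameter, z 0 to 10 mm; orange loop above it to z 63, 44 mm wide in y, 10 mm thick in x; below, steel rod 10 mm diameter to z -100, then dark socket end 28 mm diameter to z -130.
- orange_wrench_loop (a point): Grip point in the middle of the orange loop, 36 mm above the collar's underside: pinch the flat upright sides (44 mm apart outside along y, each 8 mm wide, 16 to 48 mm above the underside). The loop's opening is 28 mm wide, from 18 to about 53 mm above the underside at its peak.
- blue_wrench: Blue rod wrench hanging upright, loop over a rack hook; 0.32 kg. Origin: centre of its collar's underside; z up along the rod, y across the loop. Collar 34 mm diameter, z 0 to 10 mm; blue loop above it to z 63, 44 mm wide in y, 10 mm thick in x; below, steel rod 10 mm diameter to z -100, then dark socket end 28 mm diameter to z -130. It stays on its hook.
- rack: Fixed steel hook rack. Origin on the bench below the strip's back. Foot plate x -30 to 70 mm, y -150 to 150, 8 mm thick; posts at y -135 and 135, 242 mm high; between them a strip x -6 to 0, z 200 to 245. Two hooks at y 65 and -65 point to its -x.
- hook_a (a point): Point on the centre line of the hook at the rack's y 65, 42 mm out from the rack's origin, height 235 mm, where a wrench hangs. 8 mm round bar pointing to -x, level for 22 mm more, then bent up to a tip 29 mm out, top at height 251 mm: a wrench must rise more than 13 and less than 30 mm to come off towards -x.
- hook_b (a point): The same for the hook at the rack's y -65.
- stand: Fixed wash stand; origin at the centre of its underside. Aluminium drip tray 200 (x) by 170 (y) mm, rim 14 mm high. Above it a green fork, top at z 155, 6 mm thick: two prongs 22 mm wide along x (-70 to 30 mm), 18 mm apart; slot open at -x with a flare out to x -95, closed at x 9.5; post below the rear end at x 49 to 61.
- stand_seat (a point): Centre of the seat on the fork's top (stand x 0, y 0, z 155 mm): where the centre of the collar's underside belongs. The slot runs along x and is entered from -x. Across the fork's top run a front lip (x -26.5 to -21.5 mm) and a rear lip (x 21.5 to 26.5), each 6 mm high; the collar sits between them.
- stand_mouth (a point): Middle of the slot's open end at the height of the fork's top (stand x -70).
- piston: Dull grey piston with dark grooves, 54 mm diameter, 52 mm high, standing; origin at the centre of its underside.
- end_plug: Bronze end plug, 44 mm diameter flange 14 mm thick with a 32 mm diameter nose, 32 mm high in all, standing; origin at the centre of its underside.
- pivot_shaft: Stubby chromed pivot shaft, 28 mm diameter, 68 mm high, standing; origin at the centre of its underside.
Not all that is in view belongs to the job. Leave any yellow look-alike of the orange_wrench alone.

How it is judged:
By the outcome, as a careful person would: the job done as asked, in the order asked, and still so for the second after the job is handed in, with the robot touching nothing.
It also fails if it takes over 45 s, if anything falls off the work surface, if the arm or the gripper's body presses on something with over 40 N, if the wrist force passes 120 N, or if a joint passes its speed limit or range.

### The arm

A 7-joint arm with a two-finger parallel gripper is mounted at the origin on the work surface. World frame = base frame: x ahead of the robot, y to its left, z up, the work surface at z = 0. Lengths are in m, angles in rad, forces in N, time in s.
With the tool pointing down it reaches from about 0.425 to 0.925 m from the base axis. Payload 6.8 kg.
Tool frame: the origin (TCP) lies between the finger pads; the fingertips stand r.tips_ahead ahead of it and the grasp point (between the pads) lies 5 mm behind it (r.tips_ahead is the distance from the TCP to the fingertips, in m); z points along the fingers, y is the line along which they close (so a half turn about z gives the same grasp; the last joint's range is limited). The gripper opens to 85 mm and grips with 20 to 120 N. Pads are 22 mm wide; open, the fingers measure 114 mm over their backs; the gripper's body (76 mm by 85 mm) begins 54 mm behind the grasp point. The pads swing forward as they close: fully open they stand 13 mm farther back than shut.
Start: joints at [-1.451, 0.477, 0.022, 1.555, -0.011, 1.109, -0.083], TCP at [0.152, 0.658, 0.245] pointing down, gripper open.
Joint ranges: [-2.96, 2.96], [-0.34, 2.1], [-1.41, 1.46], [0.24, 2.44], [-1.37, 4.51], [0.17, 1.92], [-2.96, 2.96]. Speed limits (rad/s): [2.39, 2.39, 3.14, 3.14, 3.14, 3.14, 3.14].

### API

Orientations are given as a rotation vector (axis times angle).
In Python, from bench import r gives the robot as it stands.
- The arm moves only by the tool move_arm, never from a script. Its argument "rows" is one flat list of numbers, 4 for each row, row after row: the shift along the tool's x, y, z in cm, then the turn about the tool's z in degrees. In form: [tx, ty, tz, twist, tx, ty, tz, twist, ...]. A call has 1 to 10 rows; each row is the pose to reach, as a shift and turn from the pose commanded when the call began, along the tool's axes at that moment; what a row does not reach only later rows make up. A row lasts 1/8 s, in which the tool goes at most 62.5 mm and 10.7 degrees, less where a joint would pass 70% of its speed; a pose out of reach is approached as far as the arm can. A call with a gripper value outside its range is refused whole. "fingers" is the opening, from 0 (shut) to 1 (fully open), set as the call begins (left out, the last holds). The fingers move at their own pace and stop on an object; "newtons" is the grip in N (left out, the last holds). Time passes only in rows, so rows that repeat a pose let the fingers close. It gives the time, the measured TCP pose, the force, the opening and the grip force at its end, in the units of the state.
- r.get_obs(): the state, without advancing time (a new reading comes with each control period).
- r.grab_frame(name): name is "side" or "top" or "wrist"; returns the picture (384x512x3 uint8, blue, green, red); there is no depth.
- r.camera_params(name): a dict with "fx", "fy", "cx", "cy" (pixels), "world_from_camera" (4x4, takes a point from camera to world coordinates). Camera axes: x right, y down, z forward; pixel columns grow to the right and rows downward; lengths in m; the calibration is good to about 2 mm. A picture is of the moment at which its call begins: read the wrist's pose just before it. camera_params takes no time and is no camera call; for the wrist camera it gives the pose at the moment of the call.
- r.hand_in(): hands the job in; it is judged then, once.
The state is a dict: "clock": time; "joints": joint angles; "qvel": joint speeds; "tau": joint torques, N m; "tcp_pos": TCP position; "orientation": TCP orientation; "contact_force": force on the tool from outside, world axes, zero at the start; "moment": the same for the moment, N m; "grip_width": finger opening in m; "gripper_force": force on a finger pad.
Only numpy, scipy, OpenCV 4.12 (cv2) and the standard library are available. Lean on these libraries where they do the work, as an engineer would, in place of code of your own. Each camera call takes 0.05 s, during which the arm holds its last target. There are 200 camera calls.

## Working session

There is one attempt and no reset: what is moved stays moved. The work goes in short steps, Python scripts to look and compute and a tool call to move; the robot and the scene stay as the last step left them, time stands still between calls to the robot, and variables do not carry over. Pictures are saved under pics/ and viewed, at most 10 in all, crops included, and the job is handed in when it is done.

Besides the shell and the picture viewer there is one more tool, called as name(argument=value, ...), one argument or row to a line, values as JSON. move_arm: Moves the arm, as the interface text tells. Its arguments: {"type":"object","properties":{"rows":{"type":"array"},"fingers":{"type":"number"},"newtons":{"type":"number"}},"required":["rows"]}

```bash
mkdir -p pics; ls; python3 - <<'E'
from bench import r
import cv2,numpy as np
o=r.get_obs();print({k:np.round(v,3) for k,v in o.items()},r.tips_ahead)
ims=[]
for n in("side","top","wrist"):
    p=r.camera_params(n);print(n,p["fx"],p["cx"],p["cy"],np.round(p["world_from_camera"],3).tolist())
    im=r.grab_frame(n);cv2.imwrite(f"pics/{n}0.png",im);ims.append(im)
cv2.imwrite("pics/st0.png",cv2.resize(np.vstack([np.hstack(ims[:2])]),(800,300)))
E
```

```text
pics
{'clock': np.float64(0.0), 'joints': array([-1.451,  0.478,  0.022,  1.556, -0.011,  1.109, -0.083]), 'qvel': array([-0.   ,  0.001,  0.   , -0.   , -0.002, -0.   , -0.001]), 'tau': array([-1.0000e-03, -5.9645e+01,  1.6080e+00, -2.8120e+01,  1.3000e-02,
        9.0000e-03, -0.0000e+00]), 'tcp_pos': array([0.152, 0.657, 0.244]), 'orientation': array([-3.570e-01, -3.121e+00,  3.000e-03]), 'contact_force': array([-0.299,  0.498, -0.749]), 'moment': array([-0.022,  0.02 , -0.019]), 'gripper_force': np.float64(0.0), 'grip_width': np.float64(0.085)} 0.014
side 374.76378825145775 257.40733043337644 190.52059784325687 [[-0.892, -0.336, 0.303, 0.275], [-0.452, 0.671, -0.587, 0.503], [-0.006, -0.661, -0.75, 0.781], [0.0, 0.0, 0.0, 1.0]]
top 434.52101297666877 256.1394672705293 193.06978428734328 [[-0.002, -0.993, 0.118, 0.394], [-1.0, 0.005, 0.018, 0.026], [-0.018, -0.117, -0.993, 1.095], [0.0, 0.0, 0.0, 1.0]]
wrist 291.1649262495987 255.6370133552471 190.59345350395242 [[0.225, 0.937, 0.267, 0.085], [0.974, -0.216, -0.063, 0.673], [-0.002, 0.275, -0.961, 0.372], [0.0, 0.0, 0.0, 1.0]]
```

View pics/side0.png

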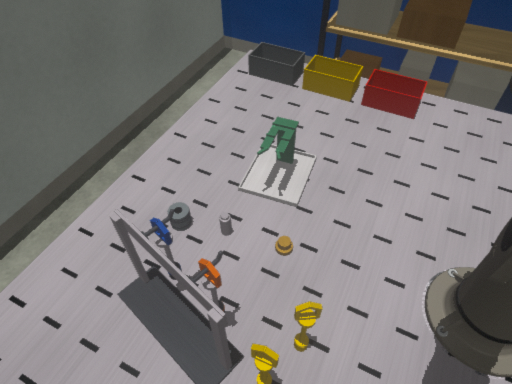

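View pics/top0.png

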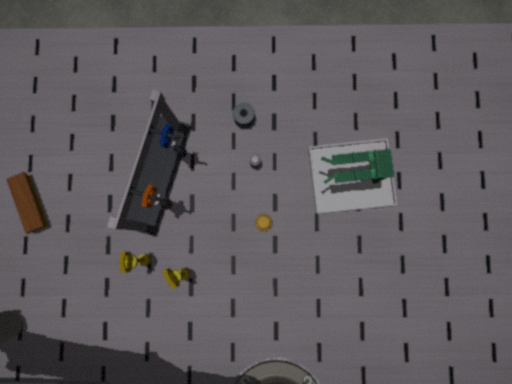

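The side view shows the orange loop on the rack at (210,272), the blue loop at (162,231), and two yellow look-alikes at (307,320) and (264,360). The stand is at (280,165). In the top view orange is at (150,196), blue at (167,137), yellow at (135,262) and (175,276), and a loose brick-coloured block at (25,203). The one meant is the orange loop on the near hook, because it is the only orange loop hanging on the rack. I'll confirm it in an enlarged crop and measure.

```bash
cat > h.py <<'E'
from bench import r
import cv2,numpy as np
def cam(n):
    p=r.camera_params(n);return p,np.array(p["world_from_camera"])
def ray(pc,u,v):
    p,T=pc;d=T[:3,:3]@np.array([(u-p["cx"])/p["fx"],(v-p["cy"])/p["fy"],1]);return T[:3,3],d/np.linalg.norm(d)
def plane(pc,u,v,z):
    o,d=ray(pc,u,v);return o+d*(z-o[2])/d[2]
def tri(rs):
    A=sum(np.eye(3)-np.outer(d,d) for o,d in rs);b=sum((np.eye(3)-np.outer(d,d))@o for o,d in rs)
    x=np.linalg.solve(A,b);return x,[np.linalg.norm(np.cross(x-o,d)) for o,d in rs]
H={"orange":((4,170,110),(13,255,255)),"blue":((105,150,60),(125,255,255)),"green":((60,90,40),(90,255,255))}
def blobs(im,c,amin=25):
    m=cv2.inRange(cv2.cvtColor(im,cv2.COLOR_BGR2HSV),*map(np.array,H[c]))
    n,l,s,ce=cv2.connectedComponentsWithStats(m)
    return [(s[i].tolist(),np.round(ce[i],1).tolist()) for i in range(1,n) if s[i,4]>=amin],m
E
python3 - <<'E'
from h import *
for n in("side","top"):
    im=cv2.imread(f"pics/{n}0.png")
    for c in H: print(n,c,blobs(im,c)[0])
s=cv2.imread("pics/side0.png");t=cv2.imread("pics/top0.png")
R=lambda a:cv2.resize(a,(400,300),interpolation=cv2.INTER_CUBIC)
cv2.imwrite("pics/crop1.png",np.vstack([np.hstack([R(s[205:325,110:270]),R(s[105:210,215:355])]),np.hstack([R(t[105:225,90:250]),R(t[125:230,290:430])])]))
E
```

```text
side orange [([199, 259, 20, 19, 142], [209.6, 267.4])]
side blue [([222, 0, 101, 55, 4301], [274.8, 21.6]), ([329, 0, 9, 18, 104], [332.6, 6.8]), ([401, 0, 6, 10, 25], [403.7, 3.3]), ([467, 0, 45, 31, 1122], [491.5, 13.2]), ([324, 33, 13, 24, 217], [329.5, 44.2]), ([342, 37, 20, 13, 117], [349.6, 43.1]), ([151, 219, 17, 15, 91], [160.2, 225.5])]
side green [([275, 118, 23, 10, 133], [285.8, 122.5]), ([268, 125, 26, 14, 175], [281.2, 131.4]), ([259, 136, 14, 17, 95], [266.5, 142.7]), ([277, 140, 12, 18, 107], [281.6, 146.9])]
top orange [([142, 186, 10, 20, 63], [145.6, 195.5])]
top blue [([160, 124, 10, 21, 105], [163.8, 133.9])]
top green [([323, 150, 70, 32, 1208], [364.9, 165.5])]
```

View pics/crop1.png

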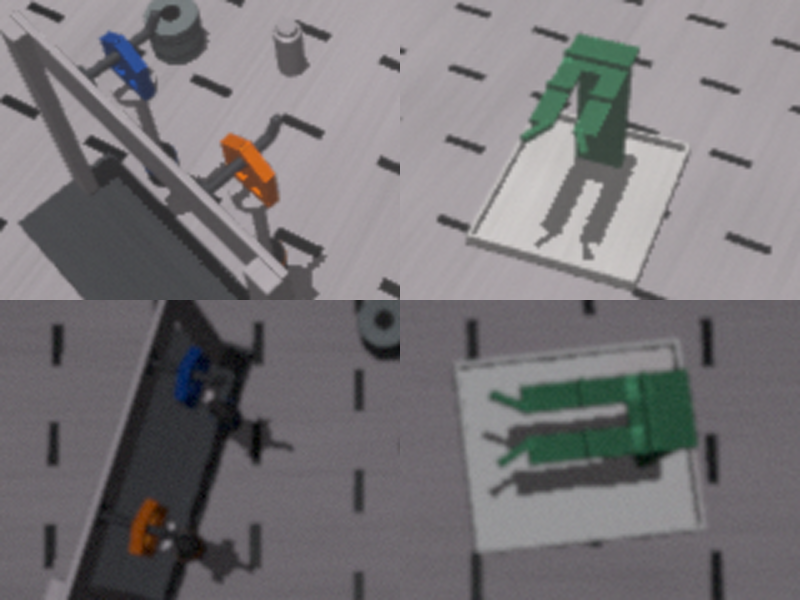

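The crop confirms it: the orange loop hangs on the near hook at side (210,267), top (146,195), and blue is on the far one. The stand's fork opens to the left in the top view, with its mouth near (333.6,169).

```bash
python3 - <<'E'
from h import *
S,T=cam("side"),cam("top")
for c,a,b in(("o",(209.6,267.4),(145.6,195.5)),("b",(160.2,225.5),(163.8,133.9))):
    print(c,tri([ray(S,*a),ray(T,*b)]))
print("strip ends top",plane(T,157,95,.245),plane(T,113,223,.245))
print("mouth",plane(T,333.6,168.9,.155),"rear",plane(T,389,162,.155))
# tray corners
for u,v in((290+55/2.857,125+63/2.857),(290+280/2.857,125+40/2.857),(290+305/2.857,125+225/2.857),(290+78/2.857,125+250/2.857)):print(u,v,plane(T,u,v,.014))
print("piston",plane(T,244,114,.05),"shaft",plane(T,255,160,.06),"plug",plane(T,264,222,.02))
from scipy.spatial.transform import Rotation as Ro
o=r.get_obs();print(Ro.from_rotvec(o["orientation"]).as_matrix().round(3))
E
```

```text
o (array([0.49059611, 0.2616902 , 0.23565243]), [np.float64(0.0012039427044656902), np.float64(0.0012039427044658502)])
b (array([0.61653542, 0.22813786, 0.23374411]), [np.float64(0.0016410754651585554), np.float64(0.0016410754651585025)])
strip ends top [0.69619477 0.24200361 0.245     ] [0.43652777 0.32251595 0.245     ]
mouth [ 0.55758978 -0.12697782  0.155     ] rear [ 0.57219611 -0.24800669  0.155     ]
309.2509625481274 147.05110255512776 [ 0.63854737 -0.08971721  0.014     ]
388.0049002450122 139.00070003500176 [ 0.65800575 -0.28879474  0.014     ]
396.7553377668883 203.75393769688483 [ 0.49353083 -0.30418873  0.014     ]
317.3013650682534 212.5043752187609 [ 0.47249656 -0.10691462  0.014     ]
piston [0.71492527 0.07400068 0.05      ] shaft [0.59702962 0.04678663 0.06      ] plug [0.44904422 0.0256816  0.02      ]
[[-0.974  0.226 -0.   ]
 [ 0.226  0.974 -0.001]
 [-0.    -0.001 -1.   ]]
```

move_arm(
  rows=[0,0,-6,0,-10,-7.4,-11.6,10,-20,-14.8,-11.6,30,-30,-22,-11.6,50,-42,-31,-11.6,70,-42,-31,-11.6,93,-42,-31,-11.6,93,-42,-31,-11.6,93,-42,-31,-11.6,93,-42,-31,-11.6,93],
  fingers=1,
)

```text
clock: 1.4
tcp_pos: [0.4937, 0.2567, 0.3617]
orientation: [2.519, 1.876, 0.001]
contact_force: [-0.9, 0.5, -0.1]
grip_width: 0.0852
gripper_force: 0.0
```

```bash
python3 - <<'E'
from h import *
from scipy.spatial.transform import Rotation as Ro
o=r.get_obs();print(o["tcp_pos"],o["joints"].round(2));print(Ro.from_rotvec(o["orientation"]).as_matrix().round(3))
W=cam("wrist");im=r.grab_frame("wrist");cv2.imwrite("pics/w1.png",im)
np.savez("w1.npz",T=W[1])
for c in("orange","blue"):
    b,m=blobs(im,c,60);print(c,b)
    ct=max(cv2.findContours(m,cv2.RETR_EXTERNAL,cv2.CHAIN_APPROX_NONE)[0],key=cv2.contourArea);print(cv2.minAreaRect(ct))
    for z in(.235,.245):print(plane(W,*max(b,key=lambda q:q[0][4])[1],z))
E
```

```text
[0.49370499 0.25668886 0.3616545 ] [-1.03  0.2   0.52  1.72 -0.1   1.25 -0.78]
[[ 0.286  0.958  0.001]
 [ 0.958 -0.286 -0.001]
 [-0.     0.001 -1.   ]]
orange []
((262.5, 175.0), (6.0, 7.0), 90.0)Traceback (most recent call last):
  File "<stdin>", line 9, in <module>
ValueError: max() iterable argument is empty
```

View pics/w1.png

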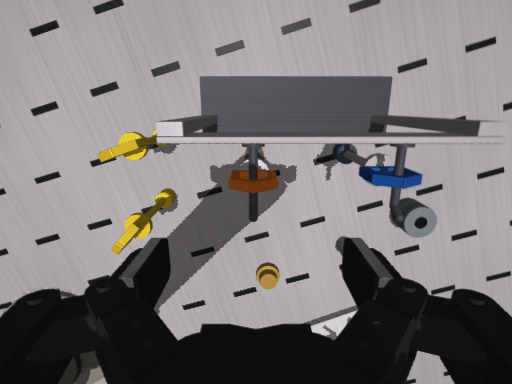

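The wrist view shows the loop in shade at (253,181), between the open fingers. The rack strip is level in the image at v≈138, so the yaw matches. I'll refine the loop's position with a shade-tolerant mask.

```bash
python3 - <<'E'
from h import *
W=cam("wrist");S,T=cam("side"),cam("top");W[1][:]=np.load("w1.npz")["T"]
im=cv2.imread("pics/w1.png")
m=cv2.inRange(cv2.cvtColor(im,cv2.COLOR_BGR2HSV),np.array((3,140,50)),np.array((14,255,255)));m[:,:200]=0;m[:,300:]=0;m[:150]=0;m[220:]=0
ys,xs=np.where(m);print(xs.min(),xs.max(),ys.min(),ys.max(),xs.mean(),ys.mean())
for v in range(ys.min(),ys.max()+1):
    a=xs[ys==v];print(v,a.min(),a.max(),end="; ") if len(a) else 0
u=(xs.min()+xs.max())/2
print(tri([ray(W,u,ys.mean()),ray(S,209.6,267.4),ray(T,145.6,195.5)]),tri([ray(W,u,ys.mean()),ray(S,209.6,267.4)]))
print(plane(W,u,ys.min()+3,.249),plane(W,u,ys.mean(),.24))
E
```

```text
229 277 150 192 253.0702524698134 180.7782656421515
150 261 261; 153 263 263; 170 233 273; 171 232 275; 172 232 275; 173 232 275; 174 231 275; 175 231 276; 176 230 276; 177 230 276; 178 229 277; 179 229 277; 180 229 277; 181 229 277; 182 229 277; 183 229 277; 184 229 277; 185 229 277; 186 229 277; 187 229 277; 188 229 277; 189 233 272; 190 239 267; 191 244 261; 192 249 257; (array([0.49198198, 0.26180811, 0.23331622]), [np.float64(0.0017828466759353123), np.float64(0.0022204154597998296), np.float64(0.0009831117878047239)]) (array([0.49266806, 0.25977103, 0.22851228]), [np.float64(0.0015684282996516659), np.float64(0.0015684282996516088)])
[0.50177056 0.288818   0.249     ] [0.4942156  0.26397679 0.24      ]
```

```bash
python3 - <<'E'
from h import *
from scipy.spatial.transform import Rotation as Ro
W=cam("wrist");W[1][:]=np.load("w1.npz")["T"]
o=r.get_obs();R=Ro.from_rotvec(o["orientation"]).as_matrix();p=plane(W,253,192.5,.249)+.005*R[:,0]
print(p)
for q in(p,np.array([.492,.2618,.2333])):print((R.T@(q-o["tcp_pos"])*100).round(2))
# strip back edge check: distance hook to strip should be 36-42 mm
print("strip",(R.T@(plane(W,253,143,.245)-o["tcp_pos"])*100).round(2))
E
```

```text
[0.49339895 0.26093235 0.24899521]
[ 0.59 -0.42 11.28]
[ 0.63 -0.58 12.85]
strip [ 4.28 -0.45 11.67]
```

move_arm(
  rows=[0.6,-0.45,2,0,0.6,-0.45,5,0,0.6,-0.45,8,0,0.6,-0.45,10.5,0,0.6,-0.45,12.5,0,0.6,-0.45,13.5,0,0.6,-0.45,14.3,0,0.6,-0.45,14.3,0,0.6,-0.45,14.3,0],
  fingers=1,
)

```text
clock: 2.58
tcp_pos: [0.4893, 0.268, 0.2189]
orientation: [-2.51, -1.889, -0.002]
contact_force: [1.1, 0.2, -0.1]
grip_width: 0.0852
gripper_force: 0.0
```

```bash
python3 - <<'E'
from h import *
a=r.grab_frame("wrist");b=r.grab_frame("side")
cv2.imwrite("pics/c2.png",np.hstack([cv2.resize(a,(400,300)),cv2.resize(b[205:325,110:270],(400,300))]));print(r.get_obs()["tcp_pos"],r.get_obs()["contact_force"])
E
```

```text
[0.48923275 0.26793776 0.21892053] [ 0.22616987 -0.05370082 -0.25740691]
```

View pics/c2.png

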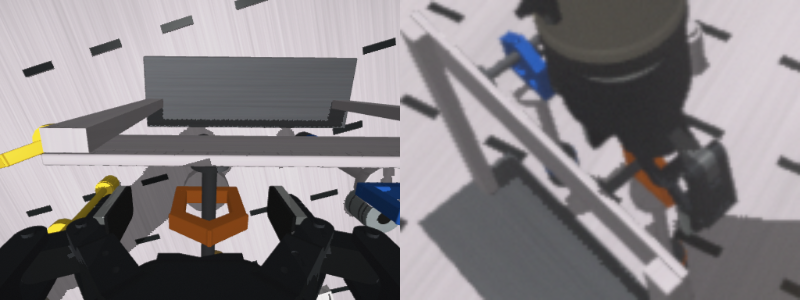

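Left in the composite, the loop spans u 170–248 (centre 209) while the finger inner faces are at 132 and 268 (centre 200), so I'm about 5 mm off toward -y and slightly too close to the rack. I'll correct that, then close.

move_arm(
  rows=[-0.3,0.3,0,0,-0.5,0.55,0,0,-0.5,0.55,0,0,-0.5,0.55,0,0],
)

```text
clock: 3.18
tcp_pos: [0.4928, 0.2614, 0.2183]
orientation: [-2.51, -1.889, -0.0]
contact_force: [0.1, 0.1, -0.1]
grip_width: 0.0854
gripper_force: 0.0
```

move_arm(
  rows=[0,0,0,0,0,0,0,0,0,0,0,0,0,0,0,0,0,0,0,0,0,0,0,0,0,0,0,0,0,0,0,0],
  fingers=0,
  newtons=60,
)

```text
clock: 4.18
tcp_pos: [0.4926, 0.2615, 0.2185]
orientation: [-2.509, -1.889, 0.0]
contact_force: [-3.1, -0.0, 4.9]
grip_width: 0.043
gripper_force: 60.7
```

move_arm(
  rows=[0,0,-0.5,0,0,0,-1.0,0,0,0,-1.6,0,0,0,-2.1,0,0,0,-2.1,0,0,0,-2.1,0],
)

```text
clock: 4.92
tcp_pos: [0.4927, 0.2614, 0.2392]
orientation: [-2.51, -1.89, 0.0]
contact_force: [0.9, -0.0, -4.4]
grip_width: 0.043
gripper_force: 61.4
```

```bash
python3 - <<'E'
from h import *
a=r.grab_frame("wrist");b=r.grab_frame("side")
cv2.imwrite("pics/c3.png",np.hstack([cv2.resize(a,(400,300)),cv2.resize(b[205:325,110:270],(400,300))]));o=r.get_obs();print(o["tcp_pos"],o["contact_force"],o["moment"])
E
```

```text
[0.49265078 0.26136224 0.23906368] [ 0.14827231 -0.43130187 -4.14046048] [ 0.0072179   0.00443382 -0.03210069]
```

View pics/c3.png

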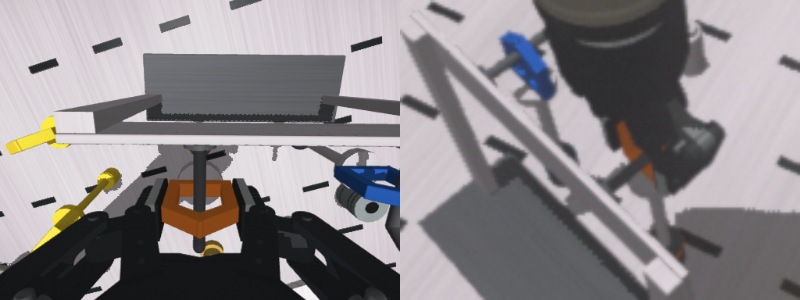

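The wrench is gripped centrally and hangs free (about 4 N). The hook passes through the loop with clearance, so I'm withdrawing it now.

move_arm(
  rows=[-0.6,0,0,0,-1.3,0,0,0,-2.1,0,0,0,-3.0,0,0,0,-4.0,0,0,0,-5.0,0,0,0,-6.5,0,0,0,-7.5,0,0,0,-7.5,0,0,0],
)

```text
clock: 6.15
tcp_pos: [0.4719, 0.1883, 0.2394]
orientation: [-2.511, -1.887, -0.0]
contact_force: [0.3, -0.5, -3.1]
grip_width: 0.0433
gripper_force: 61.4
```

move_arm(
  rows=[0,0,-2,0,-3,2,-3.1,-3,-7,5,-3.1,-8,-12,8.5,-3.1,-13,-17,11.5,-3.1,-18,-21,14,-3.1,-22,-22.4,14.9,-3.1,-22,-22.4,14.9,-3.1,-22,-22.4,14.9,-3.1,-22,-22.4,14.9,-3.1,-22],
)

```text
clock: 7.4
tcp_pos: [0.5532, -0.0651, 0.2701]
orientation: [-2.099, -2.336, -0.001]
contact_force: [-0.7, -0.3, -2.8]
grip_width: 0.0431
gripper_force: 62.0
```

```bash
python3 - <<'E'
from h import *
W=cam("wrist");o=r.get_obs();a=r.grab_frame("wrist");b=r.grab_frame("side");t=r.grab_frame("top");np.savez("w2.npz",T=W[1])
cv2.imwrite("pics/w2.png",a);cv2.imwrite("pics/s2.png",b);cv2.imwrite("pics/t2.png",t)
R=lambda a:cv2.resize(a,(400,300),interpolation=cv2.INTER_CUBIC)
cv2.imwrite("pics/c4.png",np.vstack([np.hstack([R(a),R(b[105:225,205:365])]),np.hstack([R(a[180:330,150:350]),R(t[120:225,275:415])])]));print(o["tcp_pos"],o["orientation"],o["contact_force"],o["joints"].round(2))
E
```

```text
[ 0.55324471 -0.06507148  0.27012958] [-2.09932741e+00 -2.33609093e+00 -5.49697893e-04] [-0.66106418 -0.30717389 -2.83621477] [-0.49  0.29  0.61  1.84 -0.19  1.07  0.3 ]
```

View pics/c4.png

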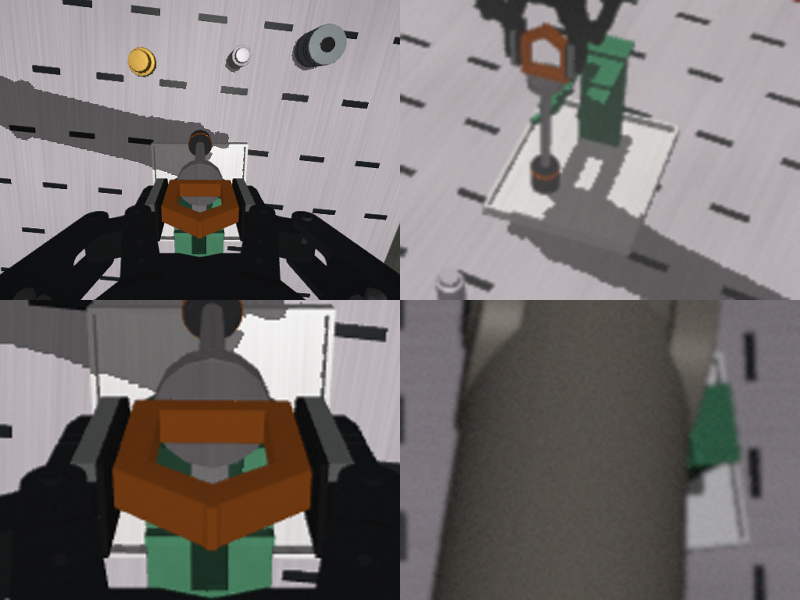

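The wrist view shows the fork's slot (crop u 192–228, middle 210, full 255) lined up with the loop's tip (crop 211). The side view shows the wrench hanging upright, collar near (263,139) and socket near (263,175). I'll check height and lateral offset by numbers.

```bash
python3 - <<'E'
from h import *
from scipy.spatial.transform import Rotation as Ro
W=cam("wrist");S=cam("side")
tcp=np.array([.5532,-.0651,.2701]);R=Ro.from_rotvec([-2.0993,-2.3361,0]).as_matrix();print("X",R[:,0].round(3))
def proj(pc,x):
    p,T=pc;c=T[:3,:3].T@(x-T[:3,3]);return (c[:2]/c[2]*p["fx"]+[p["cx"],p["cy"]]).round(1)
o=tcp-[0,0,.0325]
for z in(.063,.01,0,-.1,-.13):print(z,"side",proj(S,o+[0,0,z]),"wrist",proj(W,o+[0,0,z]))
# socket/rod in wrist and side images
a=cv2.imread("pics/w2.png");b=cv2.imread("pics/s2.png")
bl,m=blobs(a,"green",20)
for v in range(288,312,3):
    u=np.where(m[v])[0]
    if len(u):
        runs=np.split(u,np.where(np.diff(u)>2)[0]+1);print(v,[(q[0],q[-1]) for q in runs if len(q)>4])
sx=-R[:,0]
for s in((.5656,-.1974),):
    d=R.T@(np.array([*s,.155])-tcp);print("seat in tool cm",(d*100).round(2))
for n,x in(("slot mouth wrist px",-.07),("front lip",-.0265),("rear lip",.0265),("rear edge",.03)):
    print(n,proj(W,np.array([.5656+.1*x,-.1974-.995*x,.155])))
cv2.imwrite("pics/c5.png",np.hstack([cv2.resize(b[110:190,220:300],(400,400),interpolation=cv2.INTER_CUBIC),cv2.resize(a[240:320,215:295],(400,400),interpolation=cv2.INTER_CUBIC)]))
E
```

```text
X [-0.106  0.994  0.001]
0.063 side [263. 115.] wrist [254.5 290.8]
0.01 side [262.9 134.7] wrist [254.8 233.8]
0 side [262.9 138.2] wrist [254.9 226.8]
-0.1 side [262.7 170. ] wrist [255.1 184.2]
-0.13 side [262.6 178.6] wrist [255.2 176.8]
294 [(np.int64(224), np.int64(228))]
297 [(np.int64(224), np.int64(235)), (np.int64(276), np.int64(286))]
300 [(np.int64(223), np.int64(243)), (np.int64(267), np.int64(286))]
303 [(np.int64(224), np.int64(249)), (np.int64(263), np.int64(285))]
306 [(np.int64(224), np.int64(285))]
309 [(np.int64(224), np.int64(285))]
seat in tool cm [-13.29  -0.17  11.5 ]
slot mouth wrist px [253.8 254.6]
front lip [253.6 295.1]
rear lip [253.4 340. ]
rear edge [253.4 342.8]
```

View pics/c5.png

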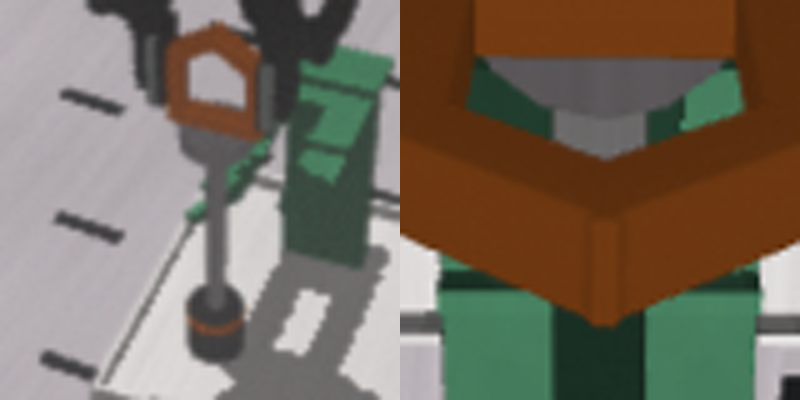

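move_arm(
  rows=[0,-0.1,2,0,0,-0.1,4,0,0,-0.1,5.5,0,0,-0.1,6.6,0,-1.5,-0.1,6.6,0,-3.5,-0.1,6.6,0,-5.5,-0.1,6.6,0,-7.5,-0.1,6.6,0,-9,-0.1,6.6,0,-9,-0.1,6.6,0],
)

```text
clock: 8.8
tcp_pos: [0.5617, -0.1588, 0.2048]
orientation: [2.106, 2.33, -0.0]
contact_force: [0.8, 0.1, -3.4]
grip_width: 0.0434
gripper_force: 62.1
```

move_arm(
  rows=[-1,0,0,0,-2,0,0,0,-3,0,0,0,-3.8,0,0,0,-4.2,0,0,0,-4.2,0,0,0,-4.2,0,0,0],
)

```text
clock: 9.68
tcp_pos: [0.5661, -0.1983, 0.2042]
orientation: [-2.103, -2.334, -0.0]
contact_force: [-0.6, 0.0, -3.8]
grip_width: 0.043
gripper_force: 62.1
```

```bash
python3 - <<'E'
from h import *
W=cam("wrist");o=r.get_obs();a=r.grab_frame("wrist");b=r.grab_frame("side")
R=lambda a:cv2.resize(a,(400,400),interpolation=cv2.INTER_CUBIC)
cv2.imwrite("pics/c6.png",np.hstack([R(a[170:310,185:325]),R(b[80:180,225:325])]));print(o["tcp_pos"],o["orientation"],o["contact_force"])
E
```

```text
[ 0.56605124 -0.19828753  0.20423396] [-2.10271908e+00 -2.33409068e+00 -1.54117956e-05] [-6.15490675e-01  2.36200840e-03 -3.81664907e+00]
```

View pics/c6.png

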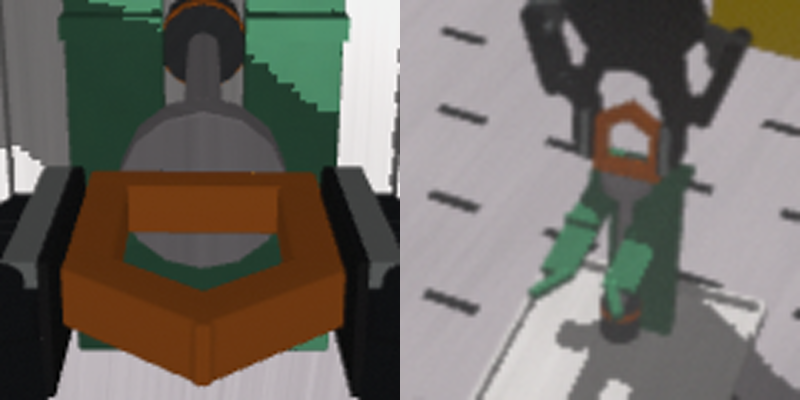

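The wrist crop shows the rod (u 203) in the middle of the slot (163–247) with no side force. The front lip is at v≈14, in front of the collar. Next I'll shift back 1.5 mm and lower.

move_arm(
  rows=[0.15,0,0,0,0.15,0,0.4,0,0.15,0,0.8,0,0.15,0,1.1,0,0.15,0,1.35,0,0.15,0,1.45,0,0.15,0,1.45,0],
)

```text
clock: 10.65
tcp_pos: [0.5658, -0.1971, 0.1897]
orientation: [-2.103, -2.334, 0.0]
contact_force: [0.6, 0.3, -3.0]
grip_width: 0.0432
gripper_force: 62.0
```

move_arm(
  rows=[0,0,0.1,0,0,0,0.2,0,0,0,0.2,0],
)

```text
clock: 11.02
tcp_pos: [0.5658, -0.197, 0.1877]
orientation: [-2.103, -2.334, 0.0]
contact_force: [-0.1, -0.5, -4.3]
grip_width: 0.0431
gripper_force: 62.0
```

move_arm(
  rows=[0,0,0.05,0,0,0,0.1,0,0,0,0.1,0],
)

```text
clock: 11.4
tcp_pos: [0.5659, -0.1971, 0.1872]
orientation: [2.103, 2.334, 0.001]
contact_force: [-1.8, 1.6, 2.3]
grip_width: 0.0431
gripper_force: 62.6
```

The collar touched at 0.1872, the height expected for the fork's top, and a lip would have stopped it 6 mm higher. Letting go.

move_arm(
  rows=[0,0,0,0,0,0,0,0,0,0,0,0,0,0,0,0,0,0,0,0,0,0,0,0],
  fingers=1,
)

```text
clock: 12.15
tcp_pos: [0.5659, -0.197, 0.1868]
orientation: [-2.103, -2.334, -0.0]
contact_force: [-0.2, 0.7, -0.5]
grip_width: 0.0852
gripper_force: 0.0
```

move_arm(
  rows=[0,0,-1.5,0,0,0,-4,0,0,0,-7,0,0,0,-10,0,3,0,-12,0,7,0,-12,0,10,0,-12,0,10,0,-12,0,10,0,-12,0],
)

```text
clock: 13.28
tcp_pos: [0.5555, -0.0985, 0.3076]
orientation: [2.103, 2.332, 0.0]
contact_force: [-0.2, -0.3, 0.2]
grip_width: 0.0856
gripper_force: 0.0
```

```bash
python3 - <<'E'
from h import *
o=r.get_obs();a=r.grab_frame("wrist");b=r.grab_frame("side")
R=lambda a:cv2.resize(a,(400,400),interpolation=cv2.INTER_CUBIC)
cv2.imwrite("pics/c7.png",np.hstack([R(a[190:330,185:325]),R(b[85:285,130:330])]));print(o["tcp_pos"],o["contact_force"],o["grip_width"],o["clock"])
E
```

```text
[ 0.55553701 -0.09853528  0.30756927] [-0.17369904 -0.32531355  0.19016334] 0.08560505652296906 13.275
```

View pics/c7.png

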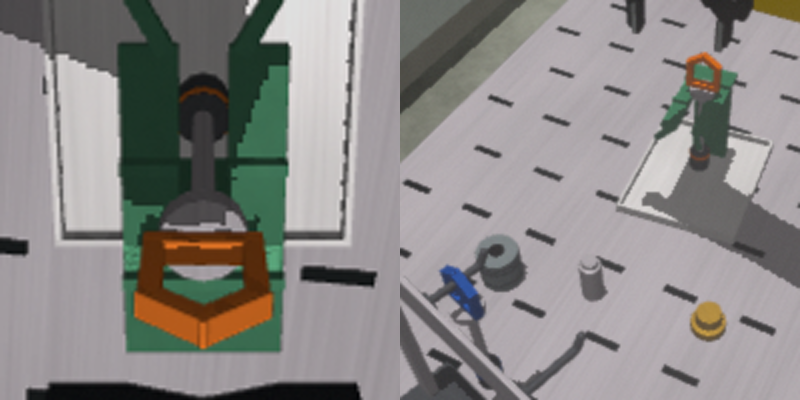

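The wrench stands upright with the rod in the slot and its collar between the front lip (v≈162) and rear lip (v≈272). Blue is on its hook, and the piston, plug and shaft are where they were.

```bash
python3 -c "
from bench import r
print(r.hand_in())"
```

```text
the job is handed in; nothing more can be done
None
```

The orange wrench now hangs upright in the green stand with its collar on the fork between the lips; I let go, left the blue wrench, piston, plug and shaft in place, and handed the job in at about 13 s (no verdict was returned).

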